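Ease the wedge from under the bench hatch

ROBOT

A 6-joint arm with a two-finger parallel gripper is mounted at the origin on the work surface. World frame = base frame: x ahead of the robot, y to its left, z up, the work surface at z = 0. Lengths are in m, angles in rad, forces in N, time in s.
With the tool pointing down it reaches from about 0.3 to 0.95 m from the base axis. Payload 3.1 kg.
Tool frame: the origin (TCP) lies at the very end of the fingers, on their centre line; the grasp point (between the pads) lies 19 mm behind it; z points along the fingers, y is the direction in which the jaws open and shut (so a half turn about z gives the same grasp; the last joint's range is limited). The gripper opens to 85 mm and grips with 20 to 120 N. Pads are 22 mm wide; open, the fingers measure 114 mm over their backs; the gripper's body (76 mm by 85 mm) begins 54 mm behind the grasp point. The pads swing forward as they close: fully open they stand 13 mm farther back than shut.
Start: joints at [-1.238, 0.308, 1.634, -0, 1.2, -0.07], TCP at [0.245, -0.575, 0.231] pointing down, gripper open.
Joint ranges: [-3.06, 3.06], [-0.79, 1.96], [0.05, 2.63], [-1.19, 4.34], [0.05, 2.64], [-2.94, 2.94]. Speed limits (rad/s): [2.79, 2.79, 3.14, 3.14, 3.14, 3.14].

INTERFACE

Orientations are given as a 3x3 rotation matrix whose columns are the frame's x, y, z axes.
In Python, from rig import r gives the robot as it stands. The module is installed in compiled form; this text tells all that it offers.
- The arm moves only by the tool apply_moves, never from a script. Its argument "moves" is a list of rows, each a list of 7 numbers: the opening, from 0 (shut) to 1 (fully open), then the shift along the tool's x, y, z in m, then the turn, a rotation vector about the tool's x, y, z in degrees. A call has 1 to 10 rows; each row shifts and turns the commanded pose from where the row before left it, along the tool's axes as they then stand; what a row does not reach is not made up. A row lasts 1/8 s, in which the tool goes at most 62.5 mm and 10.7 degrees, less where a joint would pass 70% of its speed; a pose out of reach is approached as far as the arm can. A call with a gripper value outside its range is refused whole. The fingers move at their own pace and stop on an object; "newtons" is the grip in N (left out, the last holds). Time passes only in rows, so rows that do not move let the fingers close. It gives the time, the measured TCP pose, the force and the opening at its end, in the units of the state.
- r.state(): the state, without advancing time (a new reading comes with each control period).
- r.snapshot(name): name is "scene" or "top" or "wrist"; returns a dict with "frame" (420x560x3 uint8, blue, green, red), "intrinsics" (3x3 intrinsics, pixels), "k1" (the pictures are not rectified: a ray, as slopes to the right and down, at radius r is drawn at 1 + k1 r^2 times it, then the intrinsics apply), "R" (3x3) and "t" (3): a world point X has camera coordinates R X + t. Camera axes: x right, y down, z forward; pixel columns grow to the right and rows downward; lengths in m; the calibration is good to about 2 mm. A picture is of the moment at which its call begins. There is no depth.
- r.hand_in(): hands the job in, once; it reports no verdict.
Trained networks look in the newest picture that a camera, given by its name, has taken for a name from the list of things; names that differ only in an ending like _2 or _b are one class to them, and where a whole thing is asked for, a point or a joint stands for the part that bears it (a point fixed in the world has none). Each returns a list of dicts, best first, with "score" (0 to 1); they miss things now and then, are a little off and sometimes report something else, mostly with a low value. They report only what shows in the picture. A call takes as long as a camera call. They do not tell look-alikes from the thing itself.
- r.spot_in(query, camera): "uv" ([column, row] in pixels, amid what is visible of it).
- r.masks_of(query, camera): "region" (420x560 bool, what is visible of it) and "uv" ([column, row] in pixels, amid what is visible of it).
The state is a dict: "clock": time; "joint_pos": joint angles; "qd": joint speeds; "joint_torque": joint torques, N m; "eef_pos": TCP position; "eef_rot": TCP orientation; "wrist_force": force on the tool from outside, world axes, zero at the start; "moment": the same for the moment, N m; "gripper_width": finger opening in m.
Only numpy, scipy, OpenCV 4.12 (cv2) and the standard library are available. Lean on these libraries where they do the work, as an engineer would, in place of code of your own. Each camera call takes 0.05 s, during which the arm holds its last target.

TASK

The heavy steel hatch in the packing bench is propped ajar on the orange wedge. Work that wedge backward out from under it in small slow tugs, keeping it on the bench, so that the hatch comes down little by little and shuts gently without dropping or being heaved up; then lay the wedge flat, right way up, in the blue tray and let go. Leave the tub, the tin and the spare grey wedge where they are.

Things in the scene. Friction and masses are not known exactly. Their poses are not given: they have to be found in the camera images.
- wedge_heel (a point): Centre of the heel block (mm: 50 long x, 42 wide y, 42 high, upright sides; point 21 above base) of the loose orange wedge under the hatch. x: heel to tip, y across, z up. Wedge 180 long, 150 g; top slopes from 42 at the heel to 4 at the tip, 155 ahead of the point. Square to the hatch edge, which rests on it 75 ahead of the point; clear after 80 back. Pull 5-20 N. A grey one is spare.
- tray_floor (a point): Centre of the inner floor of the fixed open blue tray, left or right of the hatch. Floor 5 mm above the bench; inside 250 mm long (x), 160 mm wide (y); walls 5 mm thick, tops 30 mm above the bench. z up. A white tub, a tin and the spare grey wedge stand on the hatch's other side.
- hatch: Steel hatch panel with a yellow strip along its front edge (facing the robot), in a low red frame on the bench, hinged at its far side; 260 mm deep, 280 wide, 16 thick, 1.8 kg. Origin: middle of the lower front edge, 8 mm above the bench when shut, about 27 mm at the start. x: front edge to hinge, y along the edge, z up. It falls if unpropped, and meets its frame before the wedge's tip is out.
Not all that is in view belongs to the job. There is more than one size of the part that bears wedge_heel; the job needs the smallest.

How it is judged:
By the outcome, as a careful person would: the job done as asked, in the order asked, and still so for the second after the job is handed in, with the robot touching nothing.
It also fails if it takes over 42 s, if anything falls off the work surface, if the arm or the gripper's body presses on something with over 40 N, if the wrist force passes 120 N, or if a joint passes its speed limit or range.

## Working session

There is one attempt and no reset: what is moved stays moved. The work goes in short steps, Python scripts to look and compute and a tool call to move; the robot and the scene stay as the last step left them, time stands still between calls to the robot, and variables do not carry over. Pictures are saved under pics/ and viewed, and the job is handed in when it is done.

Besides the shell and the picture viewer there is one more tool, called after ">>>" as a command line: name --pt "numbers of a row" for each row, then --argument value for the rest. apply_moves: Moves the arm, as the interface text tells. Its arguments: {"type":"object","properties":{"moves":{"type":"array"},"newtons":{"type":"number"}},"required":["moves"]}

```bash
mkdir -p pics
cat > h.py <<'E'
import numpy as np, cv2
from rig import r
def snap(cam,name):
    s=r.snapshot(cam); cv2.imwrite(f'pics/{name}.png',s['frame']); np.savez(f'pics/{name}.npz',**{k:s[k] for k in s}); return s
def ray(s,uv):
    K=np.array(s['intrinsics']);k1=float(s['k1'])
    d=np.linalg.solve(K,np.array([uv[0],uv[1],1.0]))[:2]
    u=d.copy()
    for _ in range(30): u=d/(1+k1*(u@u))
    R=np.array(s['R']);t=np.array(s['t'])
    return -R.T@t, R.T@np.array([u[0],u[1],1.0])
def onz(s,uv,z):
    c,d=ray(s,uv); return c+d*(z-c[2])/d[2]
def proj(s,X):
    R=np.array(s['R']);t=np.array(s['t']);p=R@np.array(X)+t;u=p[:2]/p[2];u=u*(1+float(s['k1'])*(u@u))
    K=np.array(s['intrinsics']);return (K@np.array([u[0],u[1],1]))[:2]
E
python3 - <<'E'
from h import *
np.set_printoptions(precision=4,suppress=True)
for c in ['scene','top']:
    s=snap(c,c+'0')
    for q in ['wedge_heel','tray_floor','hatch']:
        for d in r.spot_in(q,c): print(c,q,d['score'],d['uv'],onz(s,d['uv'],0.03))
    print(-np.array(s['R']).T@np.array(s['t']))
st=r.state();print(st)
E
```

```text
scene wedge_heel 0.91 [392.7, 169.0] [0.1949 0.3384 0.03  ]
scene wedge_heel 0.75 [289.5, 269.0] [0.5977 0.045  0.03  ]
scene wedge_heel 0.6 [228.8, 199.6] [ 0.3787 -0.1612  0.03  ]
scene tray_floor 0.65 [395.3, 260.9] [0.5442 0.3239 0.03  ]
scene hatch 0.72 [268.9, 343.6] [0.8012 0.0182 0.03  ]
scene hatch 0.56 [395.0, 261.9] [0.5474 0.3229 0.03  ]
[1.1173 0.0971 0.9188]
top wedge_heel 0.97 [336.1, 242.0] [ 0.3727 -0.1347  0.03  ]
top wedge_heel 0.95 [150.2, 319.9] [0.1842 0.341  0.03  ]
top wedge_heel 0.59 [265.6, 158.5] [0.5952 0.0438 0.03  ]
top tray_floor 0.63 [159.4, 191.4] [0.5126 0.3229 0.03  ]
top tray_floor 0.29 [263.9, 159.3] [0.5931 0.0483 0.03  ]
[ 0.3385 -0.003   1.1019]
{'clock': 0.4, 'joint_pos': array([-1.2377,  0.3083,  1.634 ,  0.    ,  1.1997, -0.0697]), 'qd': array([ 0.0003, -0.002 , -0.0015,  0.0004,  0.0004, -0.0015]), 'joint_torque': array([ -0.0007, -41.4679, -27.6531,  -0.0002,   0.0043,   0.    ]), 'eef_pos': array([ 0.2449, -0.5749,  0.2311]), 'eef_rot': array([[ 0.92  ,  0.392 , -0.0001],
       [ 0.392 , -0.92  ,  0.0003],
       [ 0.    , -0.0003, -1.    ]]), 'wrist_force': array([ 0.299 , -0.1349,  0.2156]), 'moment': array([ 0.0158, -0.0306,  0.0064]), 'gripper_width': 0.0851224111828159}
```

View pics/scene0.png

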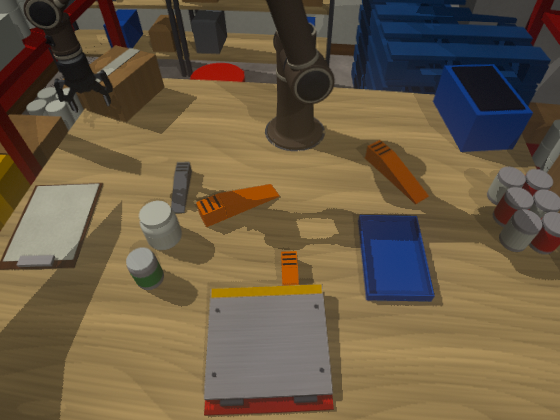

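View pics/top0.png

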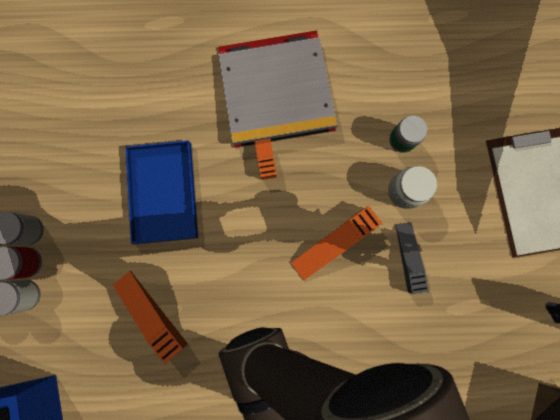

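Run:
```python
from h import *
a=cv2.imread('pics/scene0.png')[230:310,240:340]; b=cv2.imread('pics/top0.png')[115:195,215:315]
im=np.hstack([cv2.resize(x,None,fx=4,fy=4,interpolation=cv2.INTER_CUBIC)[:, :400] for x in (a,b)])
cv2.imwrite('pics/crop0.png',im)
b=cv2.imread('pics/top0.png')[20:260,110:350]
cv2.imwrite('pics/crop1.png',cv2.resize(b,None,fx=2.5,fy=2.5,interpolation=cv2.INTER_CUBIC))
```

```text
(no output)
```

View pics/crop0.png

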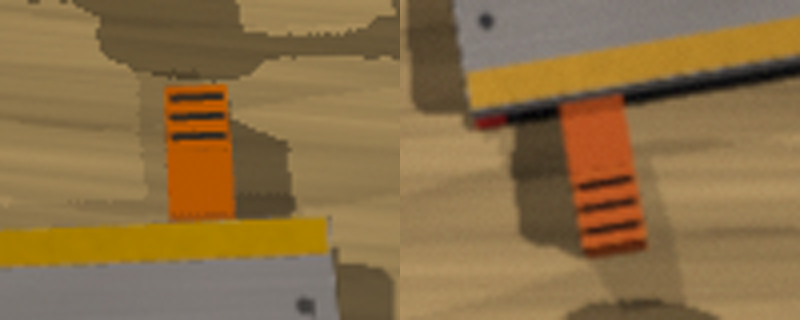

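View pics/crop1.png

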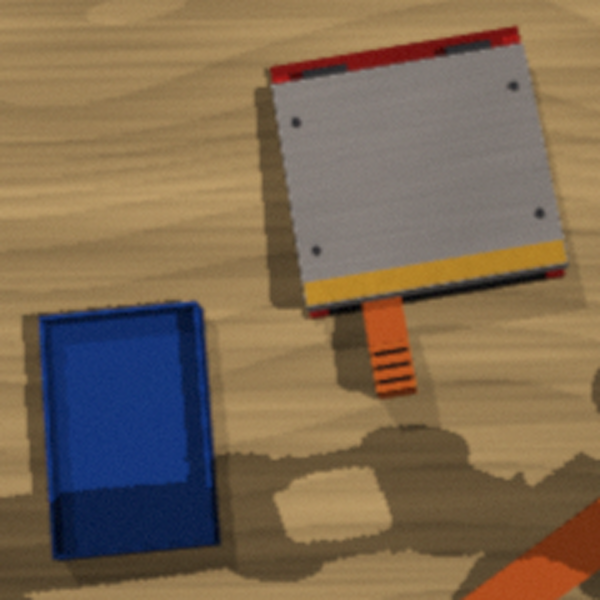

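Run:
```python
from h import *
np.set_printoptions(precision=4,suppress=True)
T=np.load('pics/top0.npz');S=np.load('pics/scene0.npz')
print('top rear',[onz(T,p,.042) for p in [(260.75,177.0),(275.75,174.75)]])
print('scene rear',[onz(S,p,.042) for p in [(281.5,251.3),(296.5,251)]])
o=np.array([110,20])
c=lambda x,y:o+np.array([x,y])/2.5
# hatch upper front edge corners z~.043, rear top z~.024
print('hatch front top',[onz(T,c(*p),.043) for p in [(307,305),(566,265)]])
print('hatch rear',[onz(T,c(*p),.024) for p in [(272,85),(521,45)]])
print('frame rear',[onz(T,c(*p),.01) for p in [(270,68),(516,28)]])
print('tray outer top',[onz(T,c(*p),.03) for p in [(40,318),(200,302),(218,545),(54,560)]])
# orange masks by color for both
for n,s,win in (('top',T,(130,185,245,285)),('scene',S,(240,295,270,310))):
    im=s['frame'];hsv=cv2.cvtColor(im,cv2.COLOR_BGR2HSV)
    m=cv2.inRange(hsv,(4,170,60),(16,255,255)); y0,y1,x0,x1=win
    mm=np.zeros_like(m);mm[y0:y1,x0:x1]=m[y0:y1,x0:x1]
    for row in range(y0,y1,4):
        xs=np.where(mm[row])[0]
        if len(xs): print(n,row,xs.min(),xs.max()+1,onz(s,(xs.min(),row+.5),.042)[:2],onz(s,(xs.max()+1,row+.5),.042)[:2])
```

```text
top rear [array([0.5436, 0.0564, 0.042 ]), array([0.5488, 0.0175, 0.042 ])]
scene rear [array([0.5529, 0.0189, 0.042 ]), array([0.5477, 0.0586, 0.042 ])]
hatch front top [array([0.6378, 0.1285, 0.043 ]), array([ 0.6755, -0.1436,  0.043 ])]
hatch rear [array([0.8905, 0.1683, 0.024 ]), array([ 0.9306, -0.1048,  0.024 ])]
frame rear [array([0.9175, 0.1727, 0.01  ]), array([ 0.9584, -0.1011,  0.01  ])]
tray outer top [array([0.6329, 0.4137, 0.03  ]), array([0.6469, 0.2437, 0.03  ]), array([0.3891, 0.223 , 0.03  ]), array([0.3765, 0.3927, 0.03  ])]
top 142 255 271 [0.6356 0.0705] [0.6348 0.0286]
top 146 255 272 [0.6249 0.0706] [0.624  0.0261]
top 150 256 272 [0.6141 0.068 ] [0.6133 0.0263]
top 154 257 273 [0.6034 0.0655] [0.6026 0.0238]
top 158 257 274 [0.5927 0.0657] [0.5919 0.0214]
top 162 258 275 [0.5821 0.0632] [0.5812 0.0189]
top 166 259 275 [0.5714 0.0607] [0.5706 0.0191]
top 170 259 276 [0.5608 0.0608] [0.56   0.0166]
top 174 260 277 [0.5502 0.0583] [0.5494 0.0142]
top 178 262 268 [0.5396 0.0532] [0.5393 0.0377]
scene 252 281 297 [0.5568 0.018 ] [0.5523 0.0604]
scene 256 281 297 [0.5692 0.0195] [0.5648 0.0615]
scene 260 281 297 [0.5815 0.0209] [0.5771 0.0627]
scene 264 281 298 [0.5936 0.0223] [0.589  0.0664]
scene 268 282 298 [0.6053 0.0263] [0.6009 0.0675]
scene 272 282 298 [0.6171 0.0277] [0.6128 0.0685]
scene 276 282 299 [0.6287 0.029 ] [0.6241 0.0721]
scene 280 282 299 [0.6401 0.0303] [0.6356 0.0732]
scene 284 282 299 [0.6514 0.0316] [0.6469 0.0742]
```

Candidates for the wedge in the top view: orange at (265,158), orange at (336,242), orange at (150,320) and grey at (412,258). The crop shows that (265,158) is the smallest orange one and the only one under the yellow-edged hatch, so I choose it. Its heel is at about (0.573, 0.041) with a yaw of about 8.2°. The tray centre is at (0.511, 0.318) with a yaw of about 4.6°.

>>> apply_moves --pt "1 0 0 0 0 0 7.45" --pt "1 0 0 0 0 0 7.45" --pt "1 0.0295 -0.0403 0 0 0 0" --pt "1 0.0295 -0.0403 0 0 0 0" --pt "1 0.0295 -0.0403 0 0 0 0" --pt "1 0.0295 -0.0403 0 0 0 0" --pt "1 0.0295 -0.0403 0 0 0 0" --pt "1 0.0295 -0.0403 0 0 0 0" --pt "1 0.0295 -0.0403 0 0 0 0" --pt "1 0.0295 -0.0403 0 0 0 0" --newtons 60

```text
clock: 1.65
eef_pos: [0.4334, -0.2209, 0.2316]
eef_rot: [[0.99, 0.142, 0.001], [0.142, -0.99, -0.001], [0.001, 0.001, -1.0]]
wrist_force: [0.2, -0.4, -0.2]
gripper_width: 0.0854
```

>>> apply_moves --pt "1 0.0295 -0.0403 0 0 0 0" --pt "1 0.0295 -0.0403 0 0 0 0" --pt "1 0.0295 -0.0403 0 0 0 0" --pt "1 0.0295 -0.0403 0 0 0 0" --pt "1 0.0295 -0.0403 0.02 0 0 0" --pt "1 0.0295 -0.0403 0.02 0 0 0" --pt "1 0 0 0.02 0 0 0" --pt "1 0 0 0 0 0 0"

```text
clock: 2.65
eef_pos: [0.5718, 0.0429, 0.1692]
eef_rot: [[0.99, 0.144, -0.005], [0.144, -0.99, -0.0], [-0.005, -0.001, -1.0]]
wrist_force: [0.1, -0.0, 0.1]
gripper_width: 0.0854
```

Run:
```python
from h import *
np.set_printoptions(precision=4,suppress=True)
s=snap('wrist','w1')
for d in r.spot_in('wedge_heel','wrist'): print(d['score'],d['uv'],onz(s,d['uv'],0.03))
st=r.state();print(st['clock'],st['eef_pos'],st['eef_rot'],st['joint_pos'])
for n in (-25,25):
  for m in (-21,21):
    print(proj(s,np.array([.573+(n*.99-m*.1426)/1e3,.0415+(n*.1426+m*.99)/1e3,.042])))
```

```text
0.95 [474.4, 405.2] [ 0.3832 -0.196   0.03  ]
0.66 [278.4, 166.4] [0.6008 0.0445 0.03  ]
2.75 [0.5735 0.042  0.1716] [[ 0.9899  0.1421  0.    ]
 [ 0.1421 -0.9899 -0.0001]
 [ 0.      0.0001 -1.    ]] [-0.0026  0.2772  1.8038 -0.0002  1.0606  1.4257]
[302.3549 232.0825]
[251.8438 232.0441]
[303.7187 172.2717]
[250.7252 172.2309]
```

View pics/w1.png

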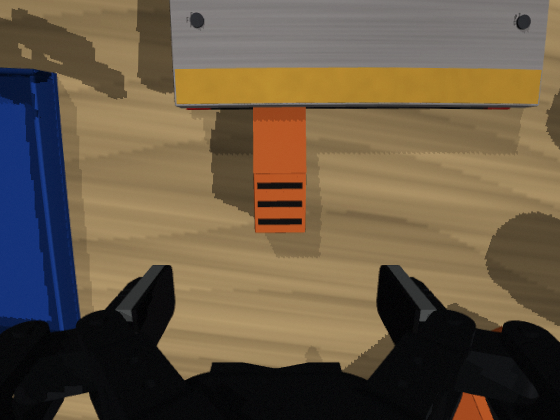

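The wrist view shows the heel square to the tool, with corners at (255,232), (305,232), (253,173) and (306,173). That is within about 2 mm of my estimate. Descending and gripping.

>>> apply_moves --pt "1 0 0.0015 0.035 0 0 0" --pt "1 0 0 0.035 0 0 0" --pt "1 0 0 0.03 0 0 0" --pt "1 0 0 0.025 0 0 0" --pt "1 0 0 0.02 0 0 0" --pt "1 0 0 0.012 0 0 0" --pt "1 0 0 0.006 0 0 0" --pt "1 0 0 0 0 0 0" --pt "0.75 0 0 0 0 0 0" --pt "0.65 0 0 0 0 0 0" --newtons 40

```text
clock: 4.0
eef_pos: [0.5744, 0.0408, 0.009]
eef_rot: [[0.99, 0.142, 0.001], [0.142, -0.99, 0.0], [0.001, 0.0, -1.0]]
wrist_force: [-0.4, -0.2, 0.2]
gripper_width: 0.0558
```

Run:
```python
from h import *
np.set_printoptions(precision=4,suppress=True)
s=snap('wrist','w2');snap('scene','s2')
st=r.state();print(st['clock'],st['eef_pos'],st['eef_rot'],st['wrist_force'],st['gripper_width'])
```

```text
4.1 [0.5741 0.0408 0.0088] [[ 0.9898  0.1424  0.0009]
 [ 0.1424 -0.9898 -0.    ]
 [ 0.0009  0.0001 -1.    ]] [-0.9217 -0.0581  0.8309] 0.05553645648753166
```

View pics/w2.png

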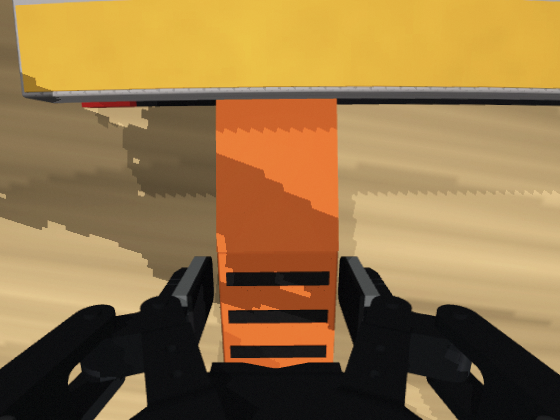

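View pics/s2.png

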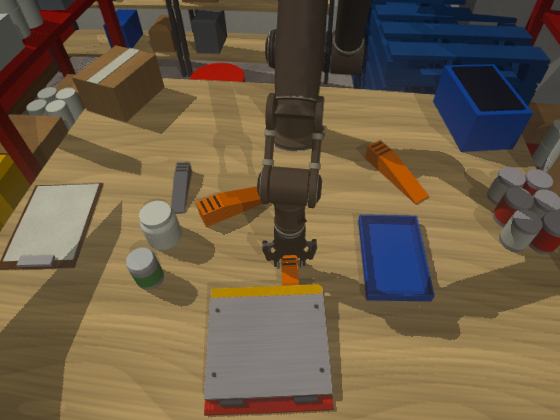

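Both pads straddle the heel evenly (gaps of about 5 px at column 212 and 6 px at column 343), and the hatch edge is untouched. Closing.

>>> apply_moves --pt "0.5 0 0 0 0 0 0" --pt "0.4 0 0 0 0 0 0" --pt "0.3 0 0 0 0 0 0" --pt "0.3 0 0 0 0 0 0" --newtons 50

```text
clock: 4.6
eef_pos: [0.574, 0.0403, 0.0089]
eef_rot: [[0.99, 0.143, 0.0], [0.143, -0.99, -0.001], [0.0, 0.001, -1.0]]
wrist_force: [-1.3, -2.5, 5.6]
gripper_width: 0.0414
```

>>> apply_moves --pt "0.3 -0.001 0 0 0 0 0" --pt "0.3 -0.002 0 0 0 0 0" --pt "0.3 -0.002 0 0 0 0 0" --pt "0.3 -0.002 0 0 0 0 0" --pt "0.3 0 0 0 0 0 0"

```text
clock: 5.22
eef_pos: [0.5703, 0.0403, 0.0089]
eef_rot: [[0.99, 0.141, 0.008], [0.141, -0.99, 0.001], [0.008, 0.0, -1.0]]
wrist_force: [7.2, -0.5, -2.1]
gripper_width: 0.0412
```

Run:
```python
from h import *
np.set_printoptions(precision=4,suppress=True)
s=snap('wrist','w3')
st=r.state();print(st['clock'],st['eef_pos'],st['wrist_force'],st['moment'],st['gripper_width'])
```

```text
5.275 [0.5703 0.0403 0.0089] [ 7.5479  0.12   -1.3458] [-0.264  -0.5644  0.0217] 0.041415450384590304
```

View pics/w3.png

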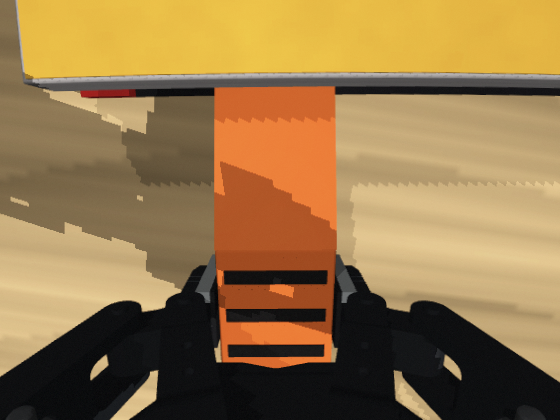

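The grip is firm and the wedge follows: the hatch edge moved up from row 97 to 86 in the wrist view, with a pull of about 7.5 N. Continuing with small tugs.

>>> apply_moves --pt "0.3 -0.002 0 0 0 0 0" --pt "0.3 -0.002 0 0 0 0 0" --pt "0.3 -0.002 0 0 0 0 0" --pt "0.3 -0.002 0 0 0 0 0" --pt "0.3 -0.001 0 0 0 0 0" --pt "0.3 -0.002 0 0 0 0 0" --pt "0.3 -0.002 0 0 0 0 0" --pt "0.3 -0.002 0 0 0 0 0" --pt "0.3 -0.002 0 0 0 0 0" --pt "0.3 -0.001 0 0 0 0 0"

```text
clock: 6.52
eef_pos: [0.5528, 0.0379, 0.0089]
eef_rot: [[0.99, 0.142, 0.008], [0.142, -0.99, 0.001], [0.008, 0.0, -1.0]]
wrist_force: [8.1, 2.0, -2.8]
gripper_width: 0.0414
```

>>> apply_moves --pt "0.3 -0.002 0 0 0 0 0" --pt "0.3 -0.002 0 0 0 0 0" --pt "0.3 -0.002 0 0 0 0 0" --pt "0.3 -0.002 0 0 0 0 0" --pt "0.3 -0.001 0 0 0 0 0" --pt "0.3 -0.002 0 0 0 0 0" --pt "0.3 -0.002 0 0 0 0 0" --pt "0.3 -0.002 0 0 0 0 0" --pt "0.3 -0.002 0 0 0 0 0" --pt "0.3 -0.001 0 0 0 0 0"

```text
clock: 7.78
eef_pos: [0.535, 0.0353, 0.0089]
eef_rot: [[0.99, 0.141, 0.008], [0.141, -0.99, 0.001], [0.008, 0.0, -1.0]]
wrist_force: [8.4, 0.7, -2.7]
gripper_width: 0.0413
```

Run:
```python
from h import *
np.set_printoptions(precision=4,suppress=True)
s=snap('wrist','w4');snap('scene','s4')
cv2.imwrite('pics/j4.png',np.hstack([cv2.resize(cv2.imread('pics/w4.png'),(400,300)),cv2.resize(cv2.imread('pics/s4.png')[200:410,150:430],(400,300))]))
st=r.state();print(st['clock'],st['eef_pos'],st['wrist_force'],st['moment'],st['gripper_width'])
```

```text
7.875 [0.5348 0.0353 0.0089] [ 7.1415  1.1984 -2.6848] [-0.1452 -0.5456  0.0066] 0.041399713059035406
```

View pics/j4.png

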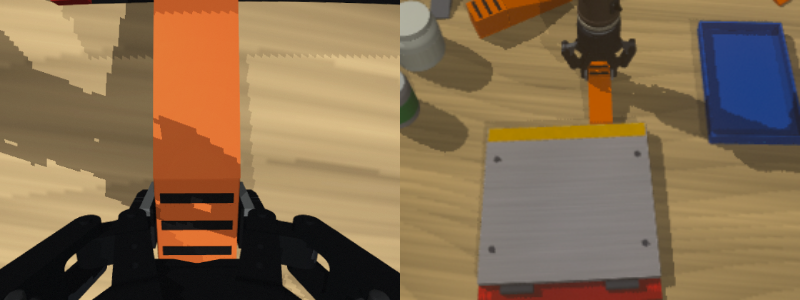

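The wedge is about 40 mm out, still flat, with the pull steady at 7–8 N and the hatch lowering. Continuing more slowly through the closing point.

>>> apply_moves --pt "0.3 -0.002 0 0 0 0 0" --pt "0.3 -0.002 0 0 0 0 0" --pt "0.3 -0.002 0 0 0 0 0" --pt "0.3 -0.002 0 0 0 0 0" --pt "0.3 -0.001 0 0 0 0 0" --pt "0.3 -0.002 0 0 0 0 0" --pt "0.3 -0.002 0 0 0 0 0" --pt "0.3 -0.002 0 0 0 0 0" --pt "0.3 -0.0015 0 0 0 0 0" --pt "0.3 -0.001 0 0 0 0 0"

```text
clock: 9.12
eef_pos: [0.5176, 0.0328, 0.0089]
eef_rot: [[0.99, 0.141, 0.008], [0.141, -0.99, 0.001], [0.008, 0.0, -1.0]]
wrist_force: [7.9, 1.1, -3.5]
gripper_width: 0.0416
```

>>> apply_moves --pt "0.3 -0.0015 0 0 0 0 0" --pt "0.3 -0.0015 0 0 0 0 0" --pt "0.3 -0.0015 0 0 0 0 0" --pt "0.3 -0.001 0 0 0 0 0" --pt "0.3 -0.0015 0 0 0 0 0" --pt "0.3 -0.0015 0 0 0 0 0" --pt "0.3 -0.0015 0 0 0 0 0" --pt "0.3 -0.001 0 0 0 0 0" --pt "0.3 -0.0015 0 0 0 0 0" --pt "0.3 -0.0015 0 0 0 0 0"

```text
clock: 10.38
eef_pos: [0.501, 0.0302, 0.0088]
eef_rot: [[0.99, 0.142, 0.002], [0.142, -0.99, 0.0], [0.002, 0.0, -1.0]]
wrist_force: [2.8, 1.0, 4.1]
gripper_width: 0.0409
```

>>> apply_moves --pt "0.3 -0.002 0 0 0 0 0" --pt "0.3 -0.002 0 0 0 0 0" --pt "0.3 -0.002 0 0 0 0 0" --pt "0.3 -0.002 0 0 0 0 0" --pt "0.3 -0.002 0 0 0 0 0" --pt "0.3 -0.002 0 0 0 0 0" --pt "0.3 -0.002 0 0 0 0 0" --pt "0.3 -0.002 0 0 0 0 0" --pt "0.3 -0.003 0 0 0 0 0" --pt "0.3 -0.003 0 0 0 0 0"

```text
clock: 11.62
eef_pos: [0.4792, 0.0269, 0.0088]
eef_rot: [[0.99, 0.142, 0.002], [0.142, -0.99, 0.0], [0.002, 0.0, -1.0]]
wrist_force: [3.5, 0.5, 5.4]
gripper_width: 0.0413
```

Run:
```python
from h import *
np.set_printoptions(precision=4,suppress=True)
s=snap('wrist','w5');snap('scene','s5')
cv2.imwrite('pics/j5.png',np.hstack([cv2.resize(cv2.imread('pics/w5.png'),(400,300)),cv2.resize(cv2.imread('pics/s5.png')[200:410,150:430],(400,300))]))
st=r.state();print(st['clock'],st['eef_pos'],st['eef_rot'],st['wrist_force'],st['moment'],st['gripper_width'])
```

```text
11.725 [0.4789 0.0269 0.0088] [[ 0.9898  0.1421  0.0018]
 [ 0.1421 -0.9899 -0.0001]
 [ 0.0018  0.0003 -1.    ]] [3.8804 1.355  5.1315] [-0.003  -0.3929  0.0332] 0.04106043014161113
```

View pics/j5.png

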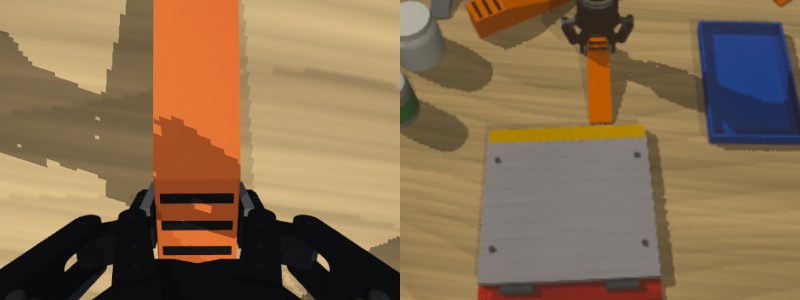

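The hatch is flat on its frame and the wedge tip is about 16 mm clear of it. Lifting and carrying to the tray.

>>> apply_moves --pt "0.3 -0.005 0 0 0 0 0" --pt "0.3 0 0 -0.005 0 0 0" --pt "0.3 0 0 -0.015 0 0 0" --pt "0.3 0 0 -0.02 0 0 0" --pt "0.3 0 0 -0.02 0 0 0" --pt "0.3 0 0 -0.02 0 0 0" --pt "0.3 0 0 -0.015 0 0 1.8" --pt "0.3 0 0 -0.005 0 0 1.8" --pt "0.3 0 0 0 0 0 0" --newtons 60

```text
clock: 12.85
eef_pos: [0.473, 0.0263, 0.1083]
eef_rot: [[0.997, 0.079, -0.0], [0.079, -0.997, 0.0], [-0.0, -0.0, -1.0]]
wrist_force: [-0.4, 0.3, -1.2]
gripper_width: 0.0416
```

>>> apply_moves --pt "0.3 0 -0.015 0 0 0 0" --pt "0.3 0 -0.035 0 0 0 0" --pt "0.3 -0.001 -0.04 0 0 0 0" --pt "0.3 -0.002 -0.045 0 0 0 0" --pt "0.3 -0.001 -0.045 0 0 0 0" --pt "0.3 0 -0.045 0 0 0 0" --pt "0.3 0 -0.035 0 0 0 0" --pt "0.3 0 -0.02 0 0 0 0" --pt "0.3 0 -0.008 0 0 0 0" --pt "0.3 0 0 0 0 0 0"

```text
clock: 14.1
eef_pos: [0.446, 0.3127, 0.1079]
eef_rot: [[0.997, 0.08, -0.001], [0.08, -0.997, -0.001], [-0.001, 0.001, -1.0]]
wrist_force: [-0.7, 0.1, -1.8]
gripper_width: 0.0411
```

Run:
```python
from h import *
np.set_printoptions(precision=4,suppress=True)
s=snap('wrist','w6');snap('scene','s6');snap('top','t6')
cv2.imwrite('pics/j6.png',np.hstack([cv2.resize(cv2.imread('pics/w6.png'),(400,300)),cv2.resize(cv2.imread('pics/s6.png')[170:380,200:480],(400,300))]))
st=r.state();print(st['clock'],st['eef_pos'],st['eef_rot'],st['wrist_force'],st['moment'],st['gripper_width'])
```

```text
14.25 [0.4463 0.3119 0.1081] [[ 0.9969  0.0787 -0.0006]
 [ 0.0787 -0.9969 -0.0007]
 [-0.0006  0.0007 -1.    ]] [-0.2998  0.1296 -1.6048] [-0.0363  0.0881 -0.0031] 0.04168876984310619
```

View pics/j6.png

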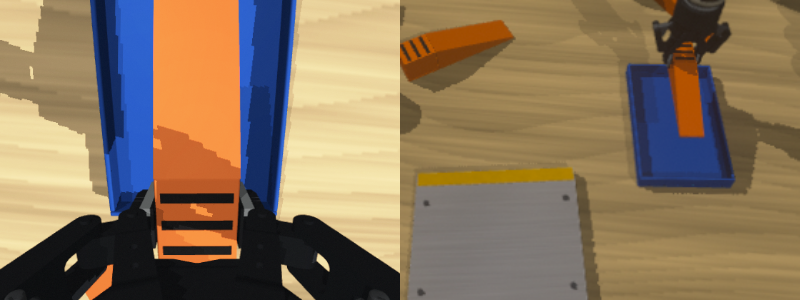

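View pics/t6.png

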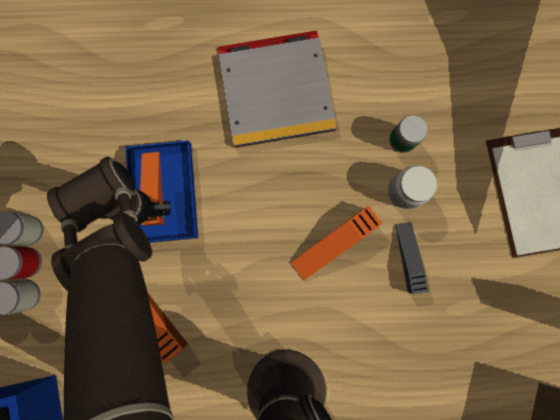

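Run:
```python
from h import *
np.set_printoptions(precision=4,suppress=True)
s=np.load('pics/w6.npz')
for p in [(.3891,.223),(.3765,.3927)]: print(proj(s,(*p,.03)))
print(onz(s,(110*1.4,215*1.4),.03), onz(s,(283*1.4,215*1.4),.03), onz(s,(153*1.4,20),.125),onz(s,(240*1.4,20),.125))
```

```text
[391.4771 305.9429]
[158.0681 304.8348]
[0.3794 0.3956 0.03  ] [0.3934 0.2203 0.03  ] [0.5437 0.3409 0.125 ] [0.5469 0.3004 0.125 ]
```

The calibration agrees: the tray's rear corners project within about 5 px of where they appear. The wedge hangs level, centred over the tray. Lowering by 94 mm.

>>> apply_moves --pt "0.3 0 0 0.015 0 0 0" --pt "0.3 0 0 0.02 0 0 0" --pt "0.3 0 0 0.02 0 0 0" --pt "0.3 0 0 0.015 0 0 0" --pt "0.3 0 0 0.01 0 0 0" --pt "0.3 0 0 0.006 0 0 0" --pt "0.3 0 0 0.004 0 0 0" --pt "0.3 0 0 0.002 0 0 0" --pt "0.3 0 0 0.001 0 0 0" --pt "0.3 0 0 0 0 0 0"

```text
clock: 15.5
eef_pos: [0.4465, 0.3132, 0.0156]
eef_rot: [[0.997, 0.08, 0.0], [0.08, -0.997, 0.0], [0.0, -0.0, -1.0]]
wrist_force: [-0.3, -0.4, -1.9]
gripper_width: 0.0413
```

>>> apply_moves --pt "0.3 0 0 0.001 0 0 0" --pt "0.3 0 0 0.001 0 0 0" --pt "0.3 0 0 0 0 0 0"

```text
clock: 15.88
eef_pos: [0.4464, 0.3132, 0.0139]
eef_rot: [[0.997, 0.08, 0.0], [0.08, -0.997, 0.0], [0.0, -0.0, -1.0]]
wrist_force: [-2.1, -0.8, 3.5]
gripper_width: 0.0416
```

Contact (+3.5 N upward). Opening gently, then rising.

>>> apply_moves --pt "0.55 0 0 0 0 0 0" --pt "0.7 0 0 0 0 0 0" --pt "0.8 0 0 0 0 0 0" --pt "0.8 0 0 0 0 0 0" --pt "0.8 0 0 -0.02 0 0 0" --pt "0.8 0 0 -0.04 0 0 0" --pt "0.8 0 0 -0.05 0 0 0" --pt "0.8 0 0 -0.04 0 0 0" --pt "0.8 -0.02 0 -0.02 0 0 0" --pt "0.8 0 0 0 0 0 0"

```text
clock: 17.12
eef_pos: [0.4267, 0.3121, 0.1851]
eef_rot: [[0.997, 0.081, 0.003], [0.081, -0.997, 0.002], [0.003, -0.002, -1.0]]
wrist_force: [0.7, 0.2, -0.7]
gripper_width: 0.0682
```

Run:
```python
from h import *
np.set_printoptions(precision=4,suppress=True)
s=snap('wrist','w7');snap('scene','s7');t=snap('top','t7')
cv2.imwrite('pics/j7.png',np.hstack([cv2.resize(cv2.imread('pics/w7.png'),(400,300)),cv2.resize(cv2.imread('pics/s7.png'),(400,300))]))
st=r.state();print(st['clock'],st['eef_pos'],st['wrist_force'],st['gripper_width'])
a=cv2.imread('pics/top0.png').astype(int);b=cv2.imread('pics/t7.png').astype(int)
for n,(x0,x1,y0,y1) in dict(tub=(385,440,160,212),tin=(388,430,113,155),grey=(393,430,220,297),hatch=(213,340,28,148)).items(): print(n,np.abs(a-b)[y0:y1,x0:x1].mean())
```

```text
17.275 [0.4261 0.3111 0.1822] [-0.6251  0.1564 -0.121 ] 0.06815249070795348
tub 1.9757575757575758
tin 2.067271352985639
grey 4.647946647946648
hatch 6.687620297462817
```

View pics/j7.png

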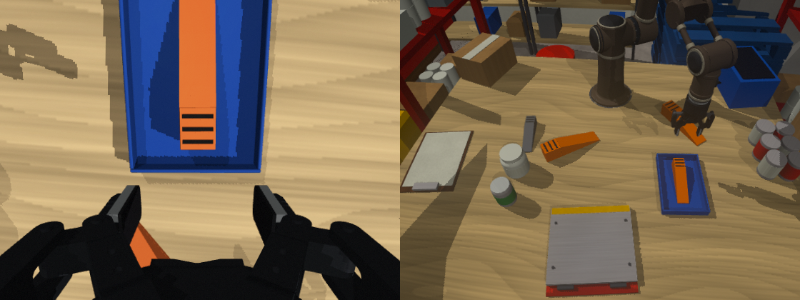

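Run:
```python
from h import *
s=r.snapshot('scene')
for n in('s7',): 
  a=cv2.imread('pics/scene0.png')[150:410,110:350];b=cv2.imread('pics/s7.png')[150:410,110:350]
cv2.imwrite('pics/j8.png',cv2.resize(np.hstack([a,b]),(800,433)))
```

```text
(no output)
```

View pics/j8.png

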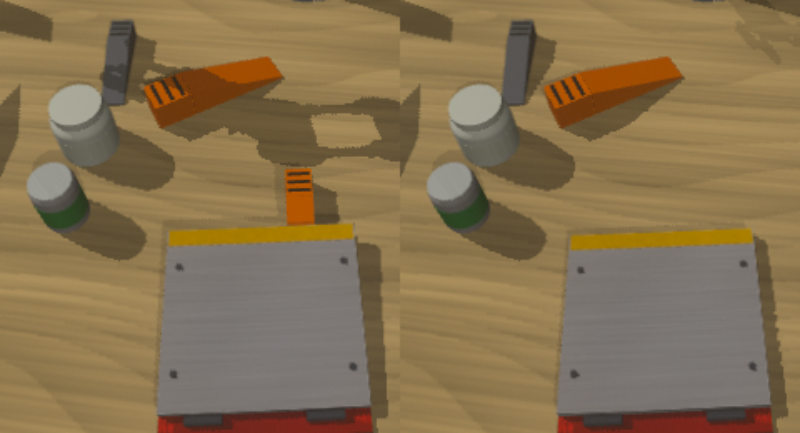

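The before-and-after view shows the tub (80,125), tin (55,195) and grey wedge (118,60) unmoved. The hatch's yellow edge has sunk from about row 225 to row 230, so it is shut.

Run:
```python
from h import *
print(r.hand_in())
```

```text
the job is handed in; nothing more can be done
None
```

The hatch is shut and the small orange wedge lies flat, right way up, in the blue tray; I let go and handed the job in at about 17.3 s. I gripped the wedge by its heel and drew it back about 100 mm along the bench in tugs of 1–3 mm, then a last 5 mm step once it was clear. The pull was about 7–8 N while it carried the hatch. It fell to about 3 N once the hatch rested on its frame.

The last pictures show:
- **Hatch:** its yellow edge is lower and it lies flat in the frame. I judged this from the picture and the drop in pull; I did not measure its height.
- **Wedge:** it sits near the middle of the tray with the gripper clear of it.
- **Tub, tin and spare grey wedge:** they look unmoved. The grey wedge's patch of the top picture changed a little more than the tub's and tin's. I put that down to the arm's shadow, which lay there at the start and is gone now.

Two small disagreements came up. The wrist view put the heel about 2 mm from the position I had worked out, and I corrected the grasp for it. The tray's rear corners were up to 5 px from where I expected them, and I left that as it was.

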